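# Hang the hammer on the spring-balanced arm

## Task

Hang the hammer on the spring-balanced arm: lay its handle across the arm's two forks, with the balance point midway between them. The arm sinks under the weight, so ease it down slowly with the hammer still in the gripper, and let go only once the arm has settled and carries the load; it must not drop or spring up.

Things in the scene. Friction and masses are not known exactly. Their poses are not given: they have to be found in the camera images.
- hammer: Joiner's hammer lying flat, 272 mm long, 0.44 to 0.69 kg: round wooden handle 27 mm thick along its y axis, steel head 90 mm wide (x) and 27 mm thick at the -y end (y -136 to -109 mm). Origin on its underside in the middle of its length; handle axis 13.5 mm above it. Long decoy nearby: a chisel, wooden handle, no head.
- hammer_balance (a point): The hammer's balance point, on the handle axis, 20 mm from mid-length towards the head (89 mm from the head's inner face): grip across the handle here and it stays level. Axes as hammer (y along the handle, head at -y).
- cradle (a point): Seat of the handle axis, midway between two upright steel wire forks at x -50 and +50 mm on a crossbar, at the arm's end; about 0.17 m high when empty. x along the crossbar (lay the handle along it, head either way), y outward along the arm, z up. Forks are U-shaped, 46 mm clear at the seat, 80 mm at the tips, 27 mm above it, and lean 0.2 rad to the pivot when empty; crossbar and arm 45 mm below it. Moves with the arm.
- balancer_arm (a joint): Sink angle of the sprung arm, rad: 0 empty (upper stop), grows as the arm sinks, stop at 0.45. Pivot 0.24 m from the forks, on a fixed bench stand. About 0.10 N m to start, then 6 N m per rad, so 1 N on the forks sinks them about 9.5 mm; well damped. The hammer alone sinks it 0.15 to 0.26 rad (37 to 62 mm at the forks); pressed further, it springs back up on release.

How it is judged:
By the outcome, as a careful person would: the job done as asked, in the order asked, and still so for the second after the job is handed in, with the robot touching nothing.
It also fails if it takes over 64 s, if anything falls off the work surface, if the arm or the gripper's body presses on something with over 40 N, if the wrist force passes 120 N, or if a joint passes its speed limit or range.

## Robot

A 6-joint arm with a two-finger parallel gripper is mounted at the origin on the work surface; the furniture and walls round the work are solid. World frame = base frame: x ahead of the robot, y to its left, z up, the work surface at z = 0. Lengths are in m, angles in rad, forces in N, time in s.
With the tool pointing down it reaches from about 0.35 to 0.775 m from the base axis. Payload 7.3 kg.
Tool frame: the origin (TCP) lies on the centre line of the jaws, within the pads' length; the fingertips stand 17 mm ahead of it and the grasp point (between the pads) lies 2 mm behind it (robot.tip_extent is the distance from the TCP to the fingertips, in m); z points along the fingers, y is the line along which they close (so a half turn about z gives the same grasp; the last joint's range is limited). The gripper opens to 92 mm and grips with 3 to 60 N. Pads are 19 mm wide; open, the fingers measure 130 mm over their backs; the gripper's body (75 mm by 190 mm) begins 47 mm behind the grasp point.
Start: joints at [-1.446, 0.342, 1.524, -0, 1.275, -0.146], TCP at [0.14, -0.506, 0.244] pointing down, gripper open.
Joint ranges: [-2.53, 2.53], [-0.77, 2.02], [0.04, 2.7], [-1, 4.14], [0.28, 2.66], [-3.11, 3.11]. Speed limits (rad/s): [2.57, 2.57, 3.14, 3.14, 3.14, 3.14].

## Interface

Orientations are given as [roll, pitch, yaw] about the fixed x, y, z axes, in that order (R = Rz(yaw) Ry(pitch) Rx(roll)).
In Python, from cell import robot gives the robot as it stands.
- The arm moves only by the tool step_arm, never from a script. Its argument "motion" is a list of rows, each a list of 2 entries, a list of its own where there are three numbers: the shift along the tool's x, y, z in units of 60 mm (1.0 is 60 mm), then the turn about the tool's z in rad. In form: [[[x, y, z], spin], ...]. A call has 1 to 10 rows; each row is the pose to reach, as a shift and turn from the pose commanded when the call began, along the tool's axes at that moment; what a row does not reach only later rows make up. A row lasts 1/8 s, in which the tool goes at most 62.5 mm and 10.7 degrees, less where a joint would pass 70% of its speed; a pose out of reach is approached as far as the arm can. A call with a gripper value outside its range is refused whole. "hand" is the closure in counts, from 0 (fully open) to 255 (shut), set as the call begins (left out, the last holds). The fingers move at their own pace and stop on an object; "squeeze" is the grip in N (left out, the last holds). Time passes only in rows, so rows that repeat a pose let the fingers close. It gives the time, the measured TCP pose, the force, the opening and the grip force at its end, in the units of the state.
- robot.observe(): the state, without advancing time (a new reading comes with each control period).
- robot.read_camera(name): name is "side" or "top" or "wrist"; returns a dict with "pixels" (420x560x3 uint8, red, green, blue), "intrinsics" (3x3 intrinsics, pixels), "xyz" and "rotation" of the camera in the world; the wrist camera has in their place "T_tool_cam" (4x4, takes a point from camera to tool coordinates, whose origin is the TCP and whose axes are the flange's). Camera axes: x right, y up, looking along -z (the intrinsics and any distortion apply to the point x, -y, -z); pixel columns grow to the right and rows downward; lengths in m; the calibration is good to about 2 mm. A picture is of the moment at which its call begins: read the wrist's pose just before it. There is no depth.
- robot.hand_in(): hands the job in; it is judged then, once.
The state is a dict: "time": time; "qpos": joint angles; "qvel": joint speeds; "joint_efforts": joint torques, N m; "tool_pos": TCP position; "tool_rot": TCP orientation; "contact_force": force on the tool from outside, world axes, zero at the start; "torque": the same for the moment, N m; "opening": finger opening in m; "grip_force": force on a finger pad.
Only numpy, scipy, OpenCV 4.12 (cv2) and the standard library are available. Lean on these libraries where they do the work, as an engineer would, in place of code of your own. Each camera call takes 0.05 s, during which the arm holds its last target. There are 200 camera calls.

## Working session

There is one attempt and no reset: what is moved stays moved. The work goes in short steps, Python scripts to look and compute and a tool call to move; the robot and the scene stay as the last step left them, time stands still between calls to the robot, and variables do not carry over. Pictures are saved under pics/ and viewed, at most 11 in all, crops included, and the job is handed in when it is done.

Besides the shell and the picture viewer there is one more tool, called after "Request:" as a command line: name --argument value ..., lists and objects as JSON in quotes. step_arm: Moves the arm, as the interface text tells. Its arguments: {"type":"object","properties":{"motion":{"type":"array"},"hand":{"type":"number"},"squeeze":{"type":"number"}},"required":["motion"]}

```bash
mkdir -p pics; ls; python3 - <<'E'
from cell import robot
import cv2,numpy as np
s=robot.observe(); print({k:np.round(v,3) for k,v in s.items()})
for n in("top","side"):
    c=robot.read_camera(n); cv2.imwrite(f"pics/{n}0.png",c["pixels"][:,:,::-1]); np.savez(f"{n}0.npz",**c)
    print(n,c["intrinsics"],c["xyz"],c["rotation"],[k for k in c])
E
```

```text
pics
{'time': np.float64(0.0), 'qpos': array([-1.446,  0.343,  1.525, -0.   ,  1.275, -0.146]), 'qvel': array([-0.001, -0.001, -0.001,  0.001,  0.001, -0.001]), 'joint_efforts': array([ 3.0000e-03, -4.3123e+01, -2.4422e+01,  7.2000e-02,  5.6000e-02,
       -0.0000e+00]), 'tool_pos': array([ 0.14 , -0.506,  0.243]), 'tool_rot': array([-3.14 , -0.   ,  0.271]), 'contact_force': array([-0.305,  0.001,  0.19 ]), 'torque': array([-0.055,  0.008,  0.026]), 'grip_force': np.float64(0.0), 'opening': np.float64(0.092)}
top [[449.02898178   0.         279.69801113]
 [  0.         449.02898178 205.10928104]
 [  0.           0.           1.        ]] [0.38308385 0.07528266 1.26321682] [ 0.09803731 -0.01339945 -1.58828319] ['pixels', 'intrinsics', 'xyz', 'rotation']
side [[521.3239164    0.         287.28082318]
 [  0.         521.3239164  211.03155151]
 [  0.           0.           1.        ]] [0.08492506 0.98452616 0.89276567] [ 0.92939832  0.00579368 -2.70706402] ['pixels', 'intrinsics', 'xyz', 'rotation']
```

View pics/top0.png

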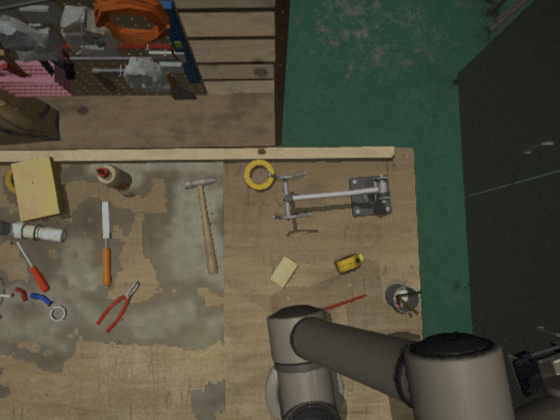

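View pics/side0.png

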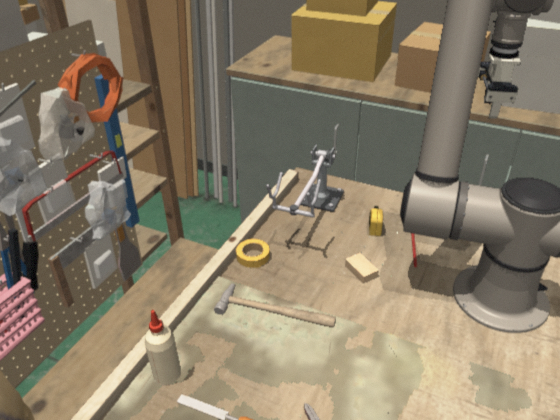

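The top view shows the hammer (head about (200,184), handle end about (212,272)), the chisel decoy at (106,245), and the balancer with its pivot at about (380,190) and crossbar at about (288,195). The side view shows the hammer at (225,297)–(333,320) and the forks around (275,200) and (325,155). Next I'll zoom in on the cradle.

```bash
cat > h.py <<'E'
import numpy as np,cv2
from scipy.spatial.transform import Rotation as R
def ray(c,u,v):
    K=c["intrinsics"]; d=np.array([(u-K[0,2])/K[0,0],-(v-K[1,2])/K[1,1],-1.])
    return np.array(c["xyz"]),R.from_euler("xyz",c["rotation"]).as_matrix()@d
def plane(c,u,v,z):
    o,d=ray(c,u,v); return o+d*(z-o[2])/d[2]
def proj(c,p):
    q=R.from_euler("xyz",c["rotation"]).as_matrix().T@(np.array(p)-c["xyz"]); K=c["intrinsics"]
    return np.array([K[0,2]+K[0,0]*q[0]/-q[2],K[1,2]-K[1,1]*q[1]/-q[2]])
def tri(c1,p1,c2,p2):
    o1,d1=ray(c1,*p1);o2,d2=ray(c2,*p2)
    t=np.linalg.lstsq(np.c_[d1,-d2],o2-o1,rcond=None)[0]
    a,b=o1+t[0]*d1,o2+t[1]*d2; return (a+b)/2,np.linalg.norm(a-b)
E
python3 - <<'E'
from h import *
t=dict(np.load("top0.npz"));s=dict(np.load("side0.npz"))
for p in [(200,184),(212,272)]: print(plane(t,*p,0.0135))
for p in [(225,297),(333,320)]: print(plane(s,*p,0.0135))
a=cv2.resize(t["pixels"][160:240,265:405],None,fx=5.6,fy=5.6,interpolation=3)[:,:,::-1][:, :784]
b=cv2.resize(s["pixels"][115:225,255:355],None,fx=5.4,fy=5.4,interpolation=3)[:,:,::-1]
cv2.imwrite("pics/ct.png",a);cv2.imwrite("pics/cs.png",b)
E
```

```text
[0.56875626 0.27874175 0.0135    ]
[0.3238353 0.2458484 0.0135   ]
[0.57650161 0.27938618 0.0135    ]
[0.3249044  0.24052316 0.0135    ]
```

View pics/ct.png

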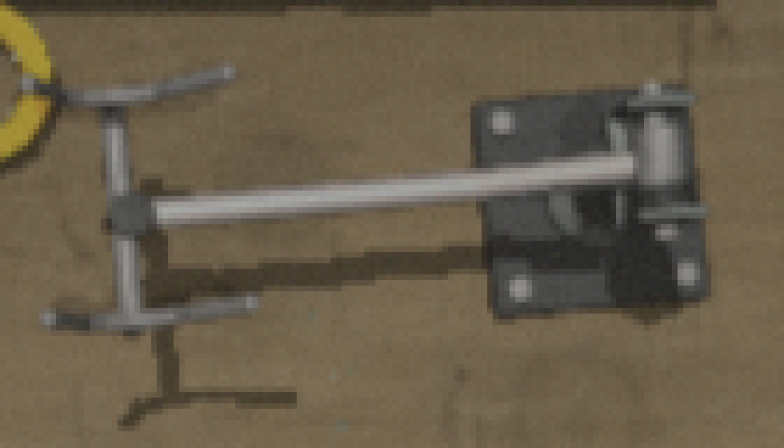

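View pics/cs.png

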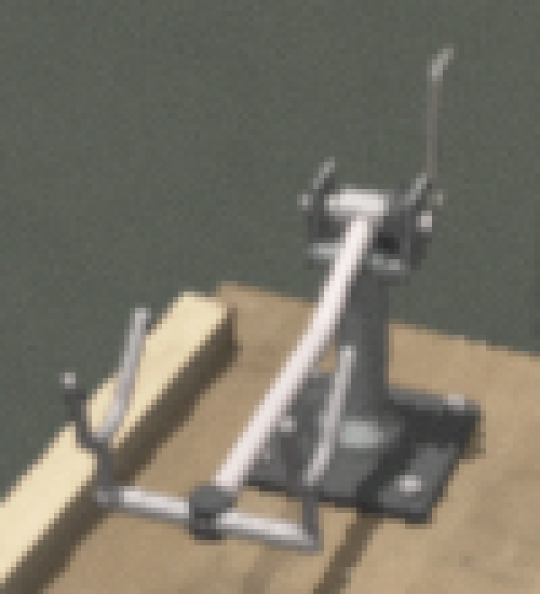

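Both crops show the forks clearly. In the top crop the inner tips are at (230,72) and (250,300), the outer tips at (28,85) and (45,318), and the hub at (130,213). In the side crop the tips are at (142,315), (68,380) and (347,350), and the hub is at (208,505). I'll triangulate these and measure the hammer by mask.

```bash
python3 - <<'E'
from h import *
t=dict(np.load("top0.npz"));s=dict(np.load("side0.npz"))
T=lambda x,y:(265+(x+.5)/5.6-.5,160+(y+.5)/5.6-.5); S=lambda x,y:(255+(x+.5)/5.4-.5,115+(y+.5)/5.4-.5)
P={}
for n,a,b in [("farin",(230,72),(142,315)),("farout",(28,85),(68,380)),("nearin",(250,300),(347,350)),("nearout",(45,318),(312,490)),("hub",(130,213),(208,505)),("farend",(115,100),(103,493)),("nearend",(130,325),(315,540)),("pivot",(660,150),(358,205))]:
    p,e=tri(t,T(*a),s,S(*b)); P[n]=p; print(n,p.round(4),round(e,4))
print(np.linalg.norm(P["farin"]-P["nearin"]),np.linalg.norm(P["farend"]-P["nearend"]),(P["farin"]+P["farout"])/2,(P["nearin"]+P["nearout"])/2 if "nearout" in P else 0)
# hammer mask, top
im=t["pixels"]; x0,x1,y0,y1=178,226,172,282
hsv=cv2.cvtColor(im,cv2.COLOR_RGB2HSV)[y0:y1,x0:x1]
cv2.imwrite("pics/ham.png",np.hstack([cv2.resize(im[y0:y1,x0:x1],None,fx=5.4,fy=5.4,interpolation=0)[:,:,::-1],cv2.resize(s["pixels"][275:335,205:345],None,fx=3.8,fy=9.9,interpolation=0)[:594,:,::-1]][:1]))
for y in (190,200,210,220,230,240,250,260,268):
    r=im[y,195:222].astype(int); print(y,(r[:,0]-r[:,2]).tolist())
E
```

```text
farin [ 0.5666 -0.0053  0.1899] 0.0004
farout [0.5597 0.0822 0.209 ] 0.0008
nearin [ 0.4671 -0.0113  0.1939] 0.0008
nearout [0.4556 0.0741 0.1769] 0.0146
hub [0.5136 0.0371 0.1252] 0.0
farend [0.5657 0.0425 0.12  ] 0.0018
nearend [0.4615 0.0375 0.1219] 0.0025
pivot [ 0.5354 -0.1995  0.1523] 0.0007
0.09974323547504976 0.10435865217347254 [0.56314918 0.03848246 0.19946432] [0.46135829 0.03142918 0.18543638]
190 [20, 22, 27, 35, 41, 43, 41, 37, 26, 21, 21, 21, 20, 20, 21, 19, 19, 21, 20, 20, 21, 21, 18, 19, 19, 20, 18]
200 [19, 18, 19, 20, 32, 39, 45, 44, 39, 33, 21, 18, 19, 19, 21, 18, 19, 19, 19, 19, 19, 19, 19, 22, 23, 21, 21]
210 [20, 18, 21, 20, 18, 26, 37, 43, 45, 40, 35, 26, 18, 21, 24, 25, 22, 18, 18, 20, 21, 21, 22, 20, 22, 22, 22]
220 [22, 20, 18, 21, 22, 23, 23, 32, 41, 43, 43, 37, 34, 24, 21, 20, 19, 23, 21, 24, 20, 20, 24, 19, 20, 22, 19]
230 [17, 19, 19, 18, 18, 19, 19, 20, 27, 34, 43, 44, 40, 38, 31, 22, 18, 19, 17, 19, 21, 20, 21, 21, 18, 20, 20]
240 [19, 18, 21, 21, 20, 19, 19, 20, 19, 30, 36, 39, 39, 40, 38, 34, 32, 20, 20, 20, 19, 19, 19, 19, 18, 17, 21]
250 [18, 20, 19, 20, 19, 20, 22, 19, 22, 19, 31, 36, 34, 39, 40, 39, 37, 33, 31, 17, 18, 20, 16, 17, 17, 19, 21]
260 [20, 19, 20, 18, 21, 22, 21, 20, 22, 19, 21, 30, 34, 34, 38, 40, 41, 38, 35, 33, 27, 21, 21, 21, 20, 23, 23]
268 [21, 23, 24, 24, 20, 23, 21, 20, 22, 21, 21, 21, 29, 33, 36, 39, 41, 39, 40, 37, 29, 30, 23, 20, 21, 22, 22]
```

View pics/ham.png

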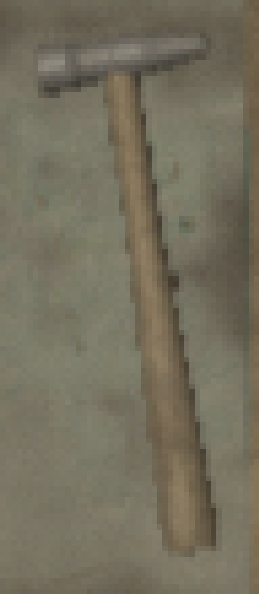

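```bash
cat >> h.py <<'E'
def units(st,p,yaw=None,yaw_now=None):
    """world target -> tool-axis units from measured/commanded pose st"""
    M=R.from_euler("xyz",st["tool_rot"]).as_matrix()
    return (M.T@(np.array(p)-st["tool_pos"])/.06).round(3), None if yaw is None else round(-(yaw-st["tool_rot"][2]),3)
E
python3 - <<'E'
from h import *
from cell import robot
t=dict(np.load("top0.npz"));s=dict(np.load("side0.npz"))
pts=[]
im=t["pixels"].astype(int); w=im[...,0]-im[...,2]
for y in range(190,272):
    c=np.arange(194,224); m=(w[y,194:224]-19).clip(0); m[m<10]=0
    cs=(c*m).sum()/m.sum(); pts.append(plane(t,cs,y,.0135)[:2])
pts=np.array(pts,dtype=np.float32)
vx,vy,x0,y0=cv2.fitLine(pts,cv2.DIST_HUBER,0,.01,.01).ravel(); d=np.array([vx,vy])*np.sign(vx); print("dir",d,np.arctan2(d[1],d[0]),"resid",np.std((pts-[x0,y0])@[-d[1],d[0]]))
f=lambda cx,cy,z:plane(t,178+cx/5.4-.5,172+cy/5.4-.5,z)[:2]
q=np.array([x0,y0])
ends={n:(f(*a)-q)@d for n,a in dict(outer=(122,37,.0135),inner=(122,73,.0135),butt=(190,552,.0135)).items()}
print(ends,"length",ends["outer"]-ends["butt"])
for l in (ends["outer"]-.116,ends["inner"]-.089,ends["butt"]+.156): print("bal",q+d*l)
# side-view head/butt check
print("rail",plane(t,300,160,.03))
T=lambda x,y:(265+(x+.5)/5.6-.5,160+(y+.5)/5.6-.5)
print("tipmid top",plane(t,*T(138,194),.196),"hub",plane(t,*T(130,213),.125))
c=robot.read_camera("wrist"); print(c["T_tool_cam"].round(3),c["intrinsics"])
print(units(robot.observe(),[.43,.03,.40],.08))
E
```

```text
dir [0.9893512  0.14554782] 0.14606668 resid 0.001727145
{'outer': np.float64(0.1729507233104466), 'inner': np.float64(0.15426618910236378), 'butt': np.float64(-0.09488787051927552)} length 0.26783859382972214
bal [0.4692747  0.26647107]
bal [0.47750161 0.26768137]
bal [0.47339179 0.26707676]
rail [ 0.62956659 -0.00219525  0.03      ]
tipmid top [0.51359171 0.03585927 0.196     ] hub [0.51361207 0.03705392 0.125     ]
[[ 0.     0.968  0.251  0.066]
 [ 1.    -0.001  0.    -0.   ]
 [ 0.     0.251 -0.968 -0.141]
 [ 0.     0.     0.     1.   ]] [[309.31012539   0.         278.50074174]
 [  0.         309.31012539 213.17467944]
 [  0.           0.           1.        ]]
(array([ 7.039, -7.313, -2.604]), np.float64(0.191))
```

Request:
step_arm --motion '[[[0.7,-0.73,-1.0],0.1],[[1.4,-1.46,-1.44],0.19],[[2.1,-2.19,-1.44],0.19],[[2.8,-2.93,-1.44],0.19],[[3.5,-3.66,-1.44],0.19],[[4.2,-4.39,-1.44],0.19],[[4.9,-5.12,-1.44],0.19],[[5.6,-5.85,-1.44],0.19],[[6.3,-6.58,-1.44],0.19],[[7.04,-7.31,-1.44],0.19]]' --hand 0

```text
time: 1.4
tool_pos: [0.4254, 0.0227, 0.3302]
tool_rot: [3.141, -0.0, 0.081]
contact_force: [2.4, -1.9, 0.8]
opening: 0.0917
grip_force: 0.0
```

Request:
step_arm --motion '[[[0,0,0],0],[[0,0,0],0],[[0,0,0],0]]'

```text
time: 1.78
tool_pos: [0.4245, 0.0194, 0.3301]
tool_rot: [3.141, 0.0, 0.079]
contact_force: [0.5, 0.2, -0.3]
opening: 0.0918
grip_force: 0.0
```

```bash
python3 - <<'E'
from h import *
from cell import robot
s=robot.observe(); print(s["time"],s["tool_pos"],s["tool_rot"],abs(s["qvel"]).max(),s["contact_force"])
c=robot.read_camera("wrist"); np.savez("w1.npz",**c,tp=s["tool_pos"],tr=s["tool_rot"])
cv2.imwrite("pics/w1.png",c["pixels"][:,:,::-1])
E
```

```text
1.775 [0.42452806 0.01940894 0.33009947] [3.14122656e+00 2.24204138e-04 7.86149164e-02] 0.009211089472127372 [ 0.47637325  0.18304054 -0.28256306]
```

View pics/w1.png

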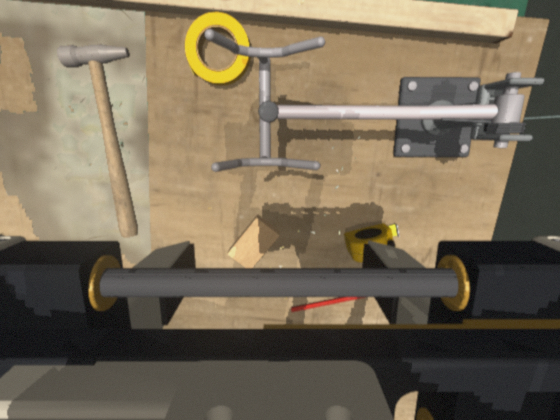

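The wrist view shows the far fork tips at (209,35) and (322,42), the near fork tips at (215,168) and (318,166), and the hub at (268,111). The whole hammer is visible, with its head at (93,54) and butt at (129,236). I'll triangulate the wrist view against the top view.

```bash
cat >> h.py <<'E'
def wcam(f):
    c=dict(np.load(f)); M=np.eye(4); M[:3,:3]=R.from_euler("xyz",c["tr"]).as_matrix(); M[:3,3]=c["tp"]
    M=M@c["T_tool_cam"]; c["xyz"]=M[:3,3]; c["rotation"]=R.from_matrix(M[:3,:3]).as_euler("xyz"); return c
E
python3 - <<'E'
from h import *
t=dict(np.load("top0.npz"));s=dict(np.load("side0.npz"));w=wcam("w1.npz")
T=lambda x,y:(265+(x+.5)/5.6-.5,160+(y+.5)/5.6-.5); S=lambda x,y:(255+(x+.5)/5.4-.5,115+(y+.5)/5.4-.5)
P={}
for n,a,b,q in [("farin",(230,72),(142,315),(322,42)),("farout",(28,85),(68,380),(209,35)),("nearin",(250,300),(347,350),(318,166)),("nearout",(45,318),None,(215,168)),("hub",(130,213),(208,505),(268,111)),("pivot",(660,150),(358,205),(510,107))]:
    p,e=tri(t,T(*a),w,q); print(n,"t-w",p.round(4),round(e,4),end=" ")
    if b: p2,e=tri(w,q,s,S(*b)); print("w-s",p2.round(4),round(e,4))
    else: print()
    P[n]=p
for n,q,z in [("farin",(322,42),.19),("farout",(209,35),.205),("nearin",(318,166),.19),("nearout",(215,168),.205),("hub",(268,111),.125)]: print(n,plane(w,*q,z))
for n,q in [("inner",(95.5,61)),("mid",(110,140)),("butt",(129,235))]: print(n,plane(w,*q,.0135))
E
```

```text
farin t-w [ 0.5689 -0.0064  0.1774] 0.0005 w-s [ 0.5659 -0.0052  0.19  ] 0.0009
farout t-w [0.5582 0.0823 0.2118] 0.0012 w-s [0.5589 0.0832 0.2097] 0.0014
nearin t-w [ 0.4663 -0.0102  0.2104] 0.0007 w-s [ 0.4659 -0.0122  0.1939] 0.0023
nearout t-w [0.4591 0.0757 0.2136] 0.0021 
hub t-w [0.5117 0.0373 0.139 ] 0.0008 w-s [0.5127 0.0377 0.1259] 0.0012
pivot t-w [ 0.534  -0.1997  0.1518] 0.0021 w-s [ 0.5336 -0.1971  0.1544] 0.0023
farin [ 0.56545373 -0.00529274  0.19      ]
farout [0.55941501 0.08402352 0.205     ]
nearin [ 0.4645251  -0.01325316  0.19      ]
nearout [0.45725204 0.07657371 0.205     ]
hub [0.51219211 0.03754339 0.125     ]
inner [0.56501088 0.27936385 0.0135    ]
mid [0.46150948 0.26576256 0.0135    ]
butt [0.31871592 0.24454561 0.0135    ]
```

Request:
step_arm --motion '[[[0.3,-1.0,0.0],-0.064],[[0.6,-2.0,0.0],-0.064],[[0.8,-2.9,0.4],-0.064],[[1.0,-3.6,1.0],-0.064],[[1.154,-4.043,1.8],-0.064],[[1.154,-4.043,2.6],-0.064],[[1.154,-4.043,3.3],-0.064],[[1.154,-4.043,3.83],-0.064],[[1.154,-4.043,3.83],-0.064],[[1.154,-4.043,3.83],-0.064]]'

```text
time: 3.08
tool_pos: [0.4756, 0.2675, 0.1017]
tool_rot: [-3.141, -0.002, 0.143]
contact_force: [-0.6, -0.1, -0.1]
opening: 0.0916
grip_force: 0.0
```

```bash
python3 - <<'E'
from h import *
from cell import robot
s=robot.observe(); print(s["time"],s["tool_pos"],s["tool_rot"],abs(s["qvel"]).max())
c=robot.read_camera("wrist"); np.savez("w2.npz",**c,tp=s["tool_pos"],tr=s["tool_rot"])
w=wcam("w2.npz")
im=c["pixels"]; a=im.copy()
for p in [(.4745,.2667,.0135),(.4745+.088,.2667+.0127,.0135)]:
    u=proj(w,p); print(u); cv2.drawMarker(a,tuple(int(x) for x in u),(255,0,0),0,12)
cv2.imwrite("pics/w2.png",a[:,:,::-1])
w1=wcam("w1.npz")
for q in [(265,52),(265,160)]: print(plane(w1,*q,.155))
print(units(s,[.4745,.2667,.020],.143))
E
```

```text
3.075 [0.47557767 0.26751837 0.10169034] [-3.14117680e+00 -2.10129238e-03  1.43325589e-01] 0.0171708277970778
[279.50863113 223.34178332]
[279.66905901 101.5763113 ]
[0.56221701 0.04289496 0.155     ]
[0.46304348 0.03613067 0.155     ]
(array([-0.023,  0.012,  1.361]), np.float64(0.0))
```

View pics/w2.png

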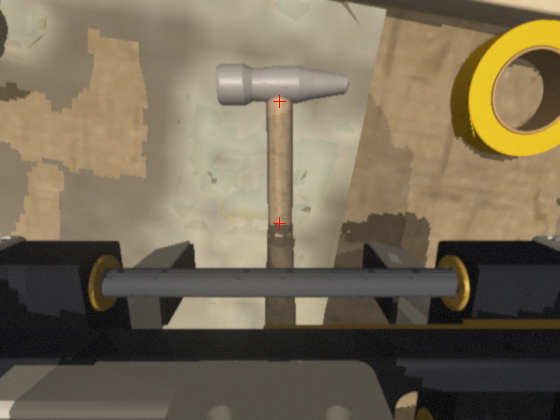

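The predicted head inner face (279,101) and balance point (279,223) both fall on the hammer in the picture, and the handle is centred and aligned with the tool. Next I descend and grip.

Request:
step_arm --motion '[[[-0.023,0.012,0.5],0],[[-0.023,0.012,0.9],0],[[-0.023,0.012,1.15],0],[[-0.023,0.012,1.3],0],[[-0.023,0.012,1.36],0],[[-0.023,0.012,1.36],0],[[-0.023,0.012,1.36],0]]'

```text
time: 4.0
tool_pos: [0.4735, 0.2672, 0.0192]
tool_rot: [-3.141, -0.001, 0.145]
contact_force: [-0.6, 1.2, 0.0]
opening: 0.0917
grip_force: 0.0
```

Request:
step_arm --motion '[[[0,0,0],0],[[0,0,0],0],[[0,0,0],0],[[0,0,0],0],[[0,0,0],0],[[0,0,0],0],[[0,0,0],0],[[0,0,0],0]]' --hand 255 --squeeze 40

```text
time: 5.0
tool_pos: [0.4731, 0.2669, 0.0187]
tool_rot: [3.141, 0.0, 0.145]
contact_force: [-0.3, 0.4, 1.3]
opening: 0.0261
grip_force: 40.0
```

```bash
python3 - <<'E'
from h import *
from cell import robot
s=robot.observe(); print(s["time"],s["tool_pos"],s["tool_rot"],s["opening"],s["grip_force"],s["contact_force"],s["torque"])
E
```

```text
5.0 [0.47313235 0.26692301 0.0186932 ] [3.14129589e+00 2.63108224e-05 1.44906105e-01] 0.02613091012607095 39.99980807304382 [-0.26562673  0.40901203  1.34536724] [-0.10278304 -0.04991094  0.08506789]
```

Request:
step_arm --motion '[[[0,0,-0.15],0],[[0,0,-0.45],0],[[0,0,-0.85],0],[[0,0,-1.4],0],[[0,0,-2.0],0],[[0,0,-2.6],0],[[0,0,-3.2],0],[[0,0,-3.7],0],[[0,0,-4.0],0],[[0,0,-4.1],0]]'

```text
time: 6.25
tool_pos: [0.473, 0.2671, 0.2657]
tool_rot: [-3.141, -0.001, 0.145]
contact_force: [-0.9, -0.3, -4.6]
opening: 0.026
grip_force: 40.0
```

Request:
step_arm --motion '[[[0,0,0],0],[[0,0,0],0],[[0,0,0],0]]'

```text
time: 6.62
tool_pos: [0.4728, 0.267, 0.2638]
tool_rot: [3.141, 0.002, 0.145]
contact_force: [-0.1, -0.4, -5.0]
opening: 0.0257
grip_force: 40.0
```

```bash
python3 - <<'E'
from h import *
from cell import robot
s=robot.observe(); print(s["time"],s["tool_pos"],s["tool_rot"],s["opening"],s["grip_force"],s["contact_force"],s["torque"])
c=robot.read_camera("wrist"); cv2.imwrite("pics/w3.png",c["pixels"][:,:,::-1])
print(units(s,[.512,.037,s["tool_pos"][2]],.078))
E
```

```text
6.625 [0.47281046 0.26695009 0.26380008] [3.14112995e+00 1.66517573e-03 1.44762668e-01] 0.025681988706854182 39.99854385852814 [-0.13306528 -0.4405126  -5.01570172] [ 0.03662741 -0.01592383  0.06495013]
(array([9.300e-02, 3.887e+00, 2.000e-03]), np.float64(0.067))
```

View pics/w3.png

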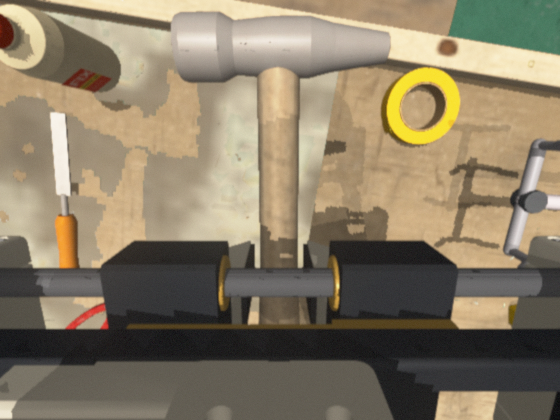

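The hammer is held level, with its head ahead at (280,45) and the handle centred between the pads. The wrist force reads about 5 N, so it should sink the arm about 0.18 rad (44 mm). Next I carry it over the cradle.

Request:
step_arm --motion '[[[0.0,0.1,0],0.01],[[0.01,0.4,0],0.02],[[0.02,0.9,0],0.03],[[0.03,1.4,0],0.04],[[0.04,1.95,0],0.05],[[0.05,2.5,0],0.067],[[0.06,3.0,0],0.067],[[0.06,3.45,0],0.067],[[0.06,3.75,0],0.067],[[0.06,3.882,0],0.067]]'

```text
time: 7.92
tool_pos: [0.5103, 0.0358, 0.2647]
tool_rot: [3.142, 0.0, 0.076]
contact_force: [-0.5, -0.8, -5.0]
opening: 0.026
grip_force: 40.0
```

Request:
step_arm --motion '[[[0,0,0],0],[[0,0,0],0],[[0,0,0],0],[[0,0,0],0]]'

```text
time: 8.43
tool_pos: [0.5102, 0.0376, 0.2647]
tool_rot: [3.142, 0.0, 0.079]
contact_force: [0.8, 0.0, -4.8]
opening: 0.0261
grip_force: 40.0
```

```bash
python3 - <<'E'
from h import *
from cell import robot
s=robot.observe(); print(s["time"],s["tool_pos"],s["tool_rot"],s["opening"],s["grip_force"],s["contact_force"],s["torque"])
c=robot.read_camera("side"); np.savez("side1.npz",**c)
print(units(s,[.510,.037,.2052],.078))
E
```

```text
8.425 [0.51023053 0.03759909 0.26470294] [3.14155605e+00 2.28379031e-05 7.86151425e-02] 0.026077089680003492 39.997572898864746 [ 0.78068618  0.03769637 -4.80488106] [-0.01767943 -0.0284303   0.02798559]
(array([-0.005,  0.01 ,  0.992]), np.float64(0.001))
```

Request:
step_arm --motion '[[[0,0,0.1],0],[[0,0,0.25],0],[[0,0,0.45],0],[[0,0,0.65],0],[[0,0,0.85],0],[[0,0,1.0],0],[[0,0,1.1],0],[[0,0,1.16],0],[[0,0,1.16],0],[[0,0,1.16],0]]'

```text
time: 9.72
tool_pos: [0.5105, 0.0371, 0.1954]
tool_rot: [3.141, -0.001, 0.078]
contact_force: [0.3, -0.9, -4.8]
opening: 0.0258
grip_force: 40.0
```

Request:
step_arm --motion '[[[0,0,0.03],0],[[0,0,0.06],0],[[0,0,0.09],0],[[0,0,0.12],0],[[0,0,0.15],0],[[0,0,0.18],0],[[0,0,0.21],0],[[0,0,0.24],0],[[0,0,0.27],0],[[0,0,0.3],0]]'

```text
time: 10.98
tool_pos: [0.5103, 0.0371, 0.1771]
tool_rot: [3.142, -0.0, 0.078]
contact_force: [0.2, 0.7, -3.2]
opening: 0.0261
grip_force: 40.0
```

```bash
python3 - <<'E'
from h import *
from cell import robot
s=robot.observe(); print(s["time"],s["tool_pos"],s["tool_rot"],s["contact_force"],s["torque"])
c=robot.read_camera("side"); np.savez("side2.npz",**c)
t=robot.read_camera("top")
b=cv2.resize(c["pixels"][115:225,240:360],None,fx=5,fy=5,interpolation=3)[:,:,::-1]
cv2.imwrite("pics/s2.png",b)
E
```

```text
10.975 [0.51033402 0.0371466  0.17706407] [ 3.14157906e+00 -1.38598072e-04  7.77601905e-02] [ 0.24470176  0.70571195 -3.17503299] [ 0.08736995  0.08146056 -0.02565694]
```

View pics/s2.png

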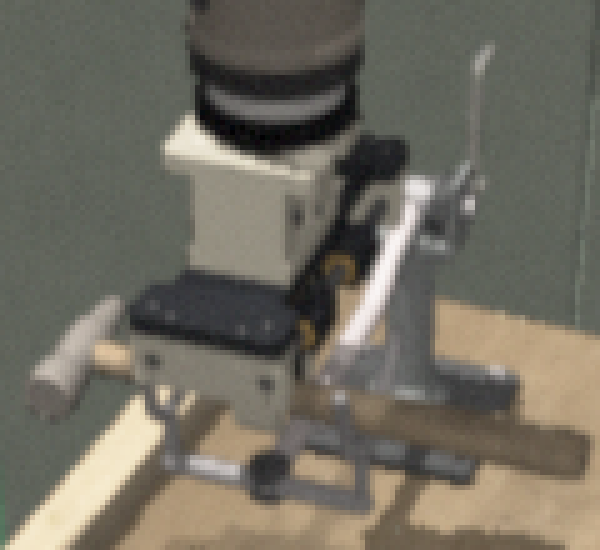

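The side crop shows the handle lying inside both forks, between the prongs at the near fork (350,420). The arm has sunk about 4 mm, with the hub at (268,475), and the load is starting to transfer. I'll keep easing it down.

Request:
step_arm --motion '[[[0,0,0.03],0],[[0,0,0.06],0],[[0,0,0.09],0],[[0,0,0.12],0],[[0,0,0.15],0],[[0,0,0.17],0],[[0,0,0.17],0],[[0,0,0.17],0],[[0,0,0.17],0],[[0,0,0.17],0]]'

```text
time: 12.32
tool_pos: [0.5103, 0.0371, 0.167]
tool_rot: [3.141, -0.0, 0.078]
contact_force: [1.1, 1.0, -2.8]
opening: 0.0258
grip_force: 40.0
```

```bash
cat >o.py <<'E'
from h import *
from cell import robot
F=[]
for i in range(1): s=robot.observe()
print(s["time"],s["tool_pos"].round(4),s["tool_rot"].round(4),s["contact_force"].round(2),s["torque"].round(3),s["opening"])
E
python3 o.py
```

```text
12.325 [0.5103 0.0371 0.167 ] [ 3.1415e+00 -1.0000e-04  7.7800e-02] [ 1.14  0.96 -2.75] [ 0.197 -0.028 -0.016] 0.025762594100916643
```

Request:
step_arm --motion '[[[0,-0.01,0.03],0],[[0,-0.02,0.06],0],[[0,-0.03,0.09],0],[[0,-0.035,0.12],0],[[0,-0.035,0.15],0],[[0,-0.035,0.17],0],[[0,-0.035,0.17],0],[[0,-0.035,0.17],0],[[0,-0.035,0.17],0],[[0,-0.035,0.17],0]]'

```text
time: 13.58
tool_pos: [0.5102, 0.0392, 0.1567]
tool_rot: [3.141, -0.0, 0.078]
contact_force: [0.5, -1.1, -1.7]
opening: 0.0258
grip_force: 40.0
```

```bash
python3 o.py
```

```text
13.575 [0.5102 0.0392 0.1567] [ 3.1414e+00 -2.0000e-04  7.7800e-02] [ 0.51 -1.06 -1.72] [-0.284 -0.055 -0.022] 0.025792986039998227
```

Request:
step_arm --motion '[[[0,0,0.03],0],[[0,0,0.06],0],[[0,0,0.09],0],[[0,0,0.12],0],[[0,0,0.12],0],[[0,0,0.12],0],[[0,0,0.12],0],[[0,0,0.12],0]]'

```text
time: 14.58
tool_pos: [0.5102, 0.0392, 0.1495]
tool_rot: [3.141, -0.0, 0.078]
contact_force: [1.0, -2.1, -1.2]
opening: 0.0258
grip_force: 40.0
```

```bash
python3 o.py
```

```text
14.575 [0.5102 0.0392 0.1495] [ 3.1415e+00 -2.0000e-04  7.7800e-02] [ 1.03 -2.13 -1.19] [-0.341 -0.067 -0.016] 0.025782449738152587
```

Request:
step_arm --motion '[[[0,0.015,0.02],0],[[0,0.025,0.04],0],[[0,0.025,0.06],0],[[0,0.025,0.08],0],[[0,0.025,0.1],0],[[0,0.025,0.1],0],[[0,0.025,0.1],0],[[0,0.025,0.1],0]]'

```text
time: 15.58
tool_pos: [0.5102, 0.0377, 0.1435]
tool_rot: [3.142, 0.0, 0.078]
contact_force: [-1.2, 3.2, -1.0]
opening: 0.0259
grip_force: 40.0
```

```bash
python3 o.py
```

```text
15.575 [0.5102 0.0377 0.1435] [3.1416e+00 1.0000e-04 7.7700e-02] [-1.22  3.23 -1.  ] [ 0.559  0.081 -0.016] 0.025896942674398096
```

Request:
step_arm --motion '[[[0,-0.014,0.015],0],[[0,-0.014,0.03],0],[[0,-0.014,0.05],0],[[0,-0.014,0.07],0],[[0,-0.014,0.07],0],[[0,-0.014,0.07],0],[[0,-0.014,0.07],0],[[0,-0.014,0.07],0]]'

```text
time: 16.58
tool_pos: [0.5103, 0.0385, 0.1394]
tool_rot: [3.141, -0.0, 0.078]
contact_force: [0.0, -3.4, -0.6]
opening: 0.0259
grip_force: 40.0
```

```bash
python3 o.py; python3 - <<'E'
from h import *
from cell import robot
c=robot.read_camera("side"); s=robot.observe(); print(s["contact_force"])
cv2.imwrite("pics/s3.png",cv2.resize(c["pixels"][115:235,225:375],None,fx=5,fy=5,interpolation=3)[:,:,::-1])
E
```

```text
16.575 [0.5103 0.0385 0.1394] [ 3.1414e+00 -4.0000e-04  7.7800e-02] [ 0.01 -3.4  -0.6 ] [-0.488 -0.082  0.013] 0.02587058280686181
[ 0.51680346 -2.70685808  0.95847986]
```

View pics/s3.png

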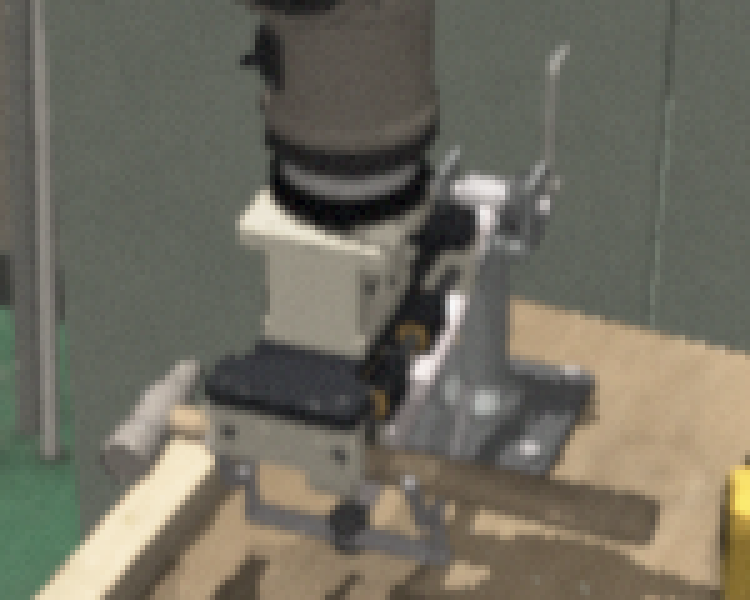

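The handle lies in both forks, with the near outer prong tip at (408,482) beside it. The hub at (348,522) shows the arm well sunk. I'll average the noisy force reading.

```bash
cat >av.py <<'E'
from h import *
from cell import robot
F=[];Tq=[]
for i in range(10):
    robot.read_camera("side"); s=robot.observe(); F.append(s["contact_force"]);Tq.append(s["torque"])
F=np.array(F); print(s["time"],s["tool_pos"].round(4),F.mean(0).round(2),F.std(0).round(2),np.mean(Tq,0).round(3),s["grip_force"])
E
python3 av.py; python3 -c "
from h import *
s=dict(np.load('side0.npz'))
for dz in (0,.02,.03,.04,.05): print(dz,proj(s,[.513,.0375-.2*dz,.1255-dz]))"
```

```text
17.125 [0.5103 0.0385 0.1393] [ 0.65 -2.8   0.06] [0.56 0.57 0.45] [-0.456 -0.116  0.01 ] 39.998579621315
0 [293.26750152 208.17927724]
0.02 [293.91748588 213.73635512]
0.03 [294.23696237 216.46773735]
0.04 [294.55284447 219.16838916]
0.05 [294.86519251 221.83882629]
```

Request:
step_arm --motion '[[[0,0.007,0],0],[[0,0.007,0],0],[[0,0.007,0],0],[[0,0.007,0],0],[[0,0.007,0],0],[[0,0.007,0],0]]'

```text
time: 17.88
tool_pos: [0.5102, 0.0383, 0.1393]
tool_rot: [-3.141, -0.0, 0.078]
contact_force: [1.5, 1.3, -0.4]
opening: 0.0266
grip_force: 40.0
```

```bash
python3 av.py
```

```text
18.375 [0.5102 0.0382 0.1393] [ 1.72  2.14 -0.06] [0.43 0.49 0.57] [ 0.47  -0.27  -0.015] 39.9983936548233
```

Request:
step_arm --motion '[[[0,-0.003,0],0],[[0,-0.003,0],0],[[0,-0.003,0],0],[[0,-0.003,0],0],[[0,-0.003,0],0],[[0,-0.003,0],0]]' --squeeze 3

```text
time: 19.12
tool_pos: [0.5101, 0.0381, 0.1393]
tool_rot: [3.141, 0.0, 0.078]
contact_force: [0.3, -0.3, 0.8]
opening: 0.027
grip_force: 3.0
```

```bash
python3 av.py
```

```text
19.625 [0.5101 0.0382 0.1393] [ 0.01 -1.63 -0.  ] [0.41 0.42 0.73] [-0.323  0.003 -0.011] 3.000902608036995
```

The vertical load on the wrist is about zero, so the arm is carrying the hammer. I'll open the gripper in stages.

Request:
step_arm --motion '[[[0,0,0],0],[[0,0,0],0],[[0,0,0],0],[[0,0,0],0],[[0,0,0],0],[[0,0,0],0]]' --hand 165

```text
time: 20.38
tool_pos: [0.5102, 0.0383, 0.1393]
tool_rot: [3.142, 0.0, 0.078]
contact_force: [-0.4, 1.2, -0.3]
opening: 0.0332
grip_force: 0.3
```

Request:
step_arm --motion '[[[0,0,0],0],[[0,0,0],0],[[0,0,0],0],[[0,0,0],0],[[0,0,0],0],[[0,0,0],0]]' --hand 70

```text
time: 21.12
tool_pos: [0.5102, 0.0383, 0.1393]
tool_rot: [3.141, -0.0, 0.078]
contact_force: [-0.3, -0.1, 0.2]
opening: 0.0663
grip_force: 0.0
```

Request:
step_arm --motion '[[[0,0,-0.05],0],[[0,0,-0.15],0],[[0,0,-0.3],0],[[0,0,-0.5],0],[[0,0,-0.75],0],[[0,0,-1.0],0],[[0,0,-1.3],0],[[0,0,-1.6],0],[[0,0,-2.0],0],[[0,0,-2.4],0]]'

```text
time: 22.38
tool_pos: [0.5101, 0.0383, 0.2849]
tool_rot: [3.141, -0.001, 0.078]
contact_force: [0.8, -0.7, -0.1]
opening: 0.0662
grip_force: 0.0
```

Request:
step_arm --motion '[[[-0.3,0,-0.3],0],[[-0.6,0,-0.3],0],[[-0.9,0,-0.3],0],[[-1.2,0,-0.3],0],[[-1.2,0,-0.3],0],[[-1.2,0,-0.3],0],[[-1.2,0,-0.3],0],[[-1.2,0,-0.3],0]]'

```text
time: 23.38
tool_pos: [0.4387, 0.0327, 0.3011]
tool_rot: [3.142, 0.0, 0.078]
contact_force: [-0.0, -0.2, -0.1]
opening: 0.0663
grip_force: 0.0
```

```bash
python3 o.py; python3 - <<'E'
from h import *
from cell import robot
s=robot.observe()
c=robot.read_camera("side"); w=robot.read_camera("wrist"); np.savez("w4.npz",**w,tp=s["tool_pos"],tr=s["tool_rot"])
a=cv2.resize(c["pixels"][145:245,230:360],(520,400),interpolation=3); b=w["pixels"][0:240,120:400]
o=np.zeros((400,800,3),np.uint8); o[:,:520]=a; o[:240,520:]=b
cv2.imwrite("pics/end.png",o[:,:,::-1])
E
```

```text
23.375 [0.4387 0.0327 0.3011] [3.1416e+00 4.0000e-04 7.7900e-02] [-0.02 -0.15 -0.06] [ 0.023  0.003 -0.01 ] 0.06625572875643827
```

View pics/end.png

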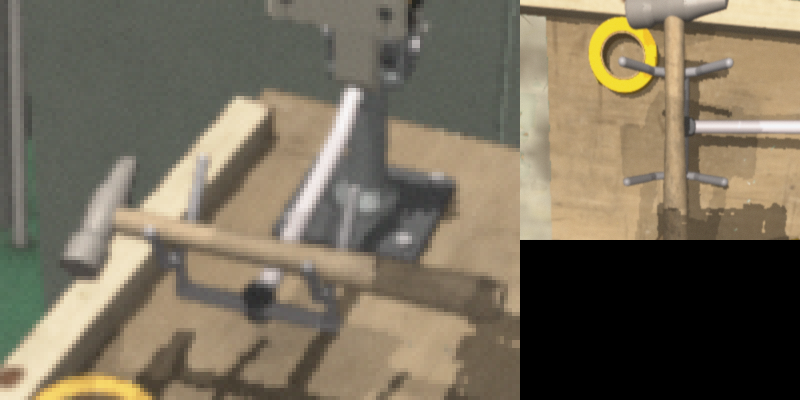

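The final picture shows the hammer lying in both forks, centred between the prongs, with its balance point about midway. The hub in the side view is at pixel (294.7,219.2), the same sink as before release, so it neither dropped nor sprang up.

```bash
python3 -c "
from cell import robot
print(robot.hand_in())"
```

```text
the job is handed in; nothing more can be done
None
```

The hammer hangs across both forks with its balance point about midway; the arm settled about 40 mm down and stayed there on release, and the job was handed in at about 23.5 s of the 64 s allowed (no verdict was returned).

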